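# Release the injection nozzle from its quick-change holder

## Task

Take the brass injection nozzle out of its quick-change holder: turn the wing screw anticlockwise about a quarter turn so that its tongue no longer blocks the collar (leave it turned away), push the sprung collar right down so that the nozzle pops loose, then draw the nozzle out and stand it upright on its round shank, wholly on the ceramic tile, and let go. Leave the mould, cup, wood offcut and bottle cap where they are.

Things in the scene. Friction and masses are not known exactly. Their poses are not given: they have to be found in the camera images.
- holder: Nozzle holder bolted to the table (it does not move): dark steel base plate 104 x 160 x 12 mm with an upright socket tube. Origin: under the socket's axis, on the table; z up; the wing screw stands 75 mm away along its +y. The socket (bore 24 mm) ends at height 54 mm, around it slides the collar.
- collar_top (a point): Centre of the top face of the steel collar round the nozzle. The collar is a sleeve with a flat round flange on top: outer diameter 76 mm, hole 34 mm, 6 mm thick; top face 62 mm above the table at rest. It slides straight down only; it may be pressed anywhere on the flange, also on one side.
- collar (a joint): How far the collar is pushed down, m: 0 at rest (up), 0.010 at its stop. Spring: 3.3 N at the start, 6.3 N at the stop. From about 0.006 on it lets the nozzle go, and a sprung pin in the socket lifts the nozzle by 9 mm in about 0.2 s. Let go then, the collar stays about 5 mm down, gripping the shank lightly (it still draws out with a light pull, under 10 N), and springs up to 0 once the nozzle is out. Blocked while the wing screw's tongue lies under the flange.
- screw (a joint): Turn of the wing screw, rad: 0 to 0.15 at the start (tongue pointing at the collar's axis at 0, under its flange: locked), growing anticlockwise seen from above to a stop at 1.6. The tongue is clear of the flange from 0.7 on. It turns with slight friction (0.05 Nm) and stays where it is left.
- screw_grip (a point): Point on the wing screw's axis in the middle of the wing's width, 85 mm above the table. The wing is an upright flat steel bar 36 mm long (along this frame's y), 10 mm thick (along x), 20 mm high, its top 7 mm above this point, turning with the screw. Under it a thin stem, and the tongue (14 mm wide, 48 mm long from the axis along -y, its top 56 mm above the table).
- nozzle: Loose brass nozzle, 72 mm high, about 0.11 to 0.23 kg, standing in the socket. Origin: centre of the flat round foot of its shank; z along its axis towards the tip. Round shank 22 mm in diameter up to 34 mm, with a locking groove; hexagon 26 mm across flats from 34 to 62 mm (flats face its x axis and every 60 degrees from it; 30 mm across corners); cone tip from 62 to 72 mm. Locked, its foot is 22 mm above the table.
- tile: Fixed square ceramic tile 120 x 120 x 10 mm lying on the table, left or right of the holder.
- tile_top (a point): Centre of the tile's top face, 10 mm above the table; x and y along its edges.
- mould: Bystander: clamped two-plate steel mould with four wing nuts, 80 x 80 x 54 mm, origin at the centre of its underside, on the other side of the holder from the tile.
- cup: Bystander: white plastic cup, 70 mm wide, 60 mm high, origin at the centre of its underside.
- offcut: Bystander: wood offcut 40 x 160 x 18 mm, long along its y, origin at the centre of its underside.
- caps: Bystander: one white bottle cap, 30 mm wide, 13 mm high, origin at the centre of its underside.
Mind the look-alikes: they are no part of the job. What is shaped like the holder but green is not meant.

How it is judged:
By the outcome, as a careful person would: the job done as asked, in the order asked, and still so for the second after the job is handed in, with the robot touching nothing.
It also fails if it takes over 51 s, if anything falls off the work surface, if the arm or the gripper's body presses on something with over 40 N, if the wrist force passes 120 N, or if a joint passes its speed limit or range.

## Robot

A 6-joint arm with a two-finger parallel gripper is mounted at the origin on the work surface. World frame = base frame: x ahead of the robot, y to its left, z up, the work surface at z = 0. Lengths are in m, angles in rad, forces in N, time in s.
With the tool pointing down it reaches from about 0.425 to 0.95 m from the base axis. Payload 3.5 kg.
Tool frame: the origin (TCP) lies midway between the tips of the shut fingers; the grasp point (between the pads) lies 19 mm behind it; z points along the fingers, y is the line along which they close (so a half turn about z gives the same grasp; the last joint's range is limited). The gripper opens to 85 mm and grips with 20 to 120 N. Pads are 22 mm wide; open, the fingers measure 114 mm over their backs; the gripper's body (76 mm by 85 mm) begins 54 mm behind the grasp point. The pads swing forward as they close: fully open they stand 13 mm farther back than shut.
Start: joints at [1.148, 0.286, 1.577, -0, 1.279, -0.15], TCP at [0.182, 0.65, 0.231] pointing down, gripper open.
Joint ranges: [-2.77, 2.77], [-0.9, 2.22], [0.21, 2.48], [-1.53, 4.67], [0.24, 2.81], [-2.84, 2.84]. Speed limits (rad/s): [2.79, 2.79, 3.14, 3.14, 3.14, 3.14].

## Interface

Orientations are given as a unit quaternion [x, y, z, w].
In Python, from plant import ctrl, cams, order gives the robot as it stands.
- The arm moves only by the tool move_arm, never from a script. Its argument "plan" is one flat list of numbers, 7 for each row, row after row: the shift along the world's x, y, z in mm, then the turn, a rotation vector about the world's x, y, z in degrees, then the finger opening in mm, from 0 to 85.4. A call has 1 to 12 rows; each row shifts and turns the commanded pose from where the row before left it; what a row does not reach is not made up. A row lasts 1/10 s, in which the tool goes at most 50 mm and 8.59 degrees, less where a joint would pass 70% of its speed; a pose out of reach is approached as far as the arm can. A call is refused whole if a number of a shift passes 50 or a number of a turn 8.59, either way. A call with a gripper value outside its range is refused whole. The fingers move at their own pace and stop on an object; "newtons" is the grip in N (left out, the last holds). Time passes only in rows, so rows that do not move let the fingers close. It gives the time, the measured TCP pose, the force, the opening and the grip force at its end, in the units of the state.
- ctrl.get_state(): the state, without advancing time (a new reading comes with each control period).
- cams.read_camera(name): name is "scene" or "top" or "wrist"; returns a dict with "color" (400x640x3 uint8, red, green, blue), "fov_y" (degrees; the focal length in pixels is half the picture's height over the tangent of half this angle, whatever the lens; pixels are square), "cx", "cy" (the principal point, pixels), "origin" and "orientation" of the camera in the world; the wrist camera has in their place "T_tool_cam" (4x4, takes a point from camera to tool coordinates, whose origin is the TCP and whose axes are the flange's). Camera axes: x right, y up, looking along -z (the intrinsics and any distortion apply to the point x, -y, -z); pixel columns grow to the right and rows downward; lengths in m; the calibration is good to about 2 mm. A picture is of the moment at which its call begins: read the wrist's pose just before it. There is no depth.
- order.sign_off(): hands the job in; it is judged then, once.
The state is a dict: "time": time; "qpos": joint angles; "dq": joint speeds; "joint_efforts": joint torques, N m; "eef_pos": TCP position; "tcp_rot": TCP orientation; "contact_force": force on the tool from outside, world axes, zero at the start; "wrist_torque": the same for the moment, N m; "opening": opening from 0.0 (shut) to 1.0 (fully open); "finger_force": force on a finger pad.
Only numpy, scipy, OpenCV 4.12 (cv2) and the standard library are available. Lean on these libraries where they do the work, as an engineer would, in place of code of your own. Each camera call takes 0.05 s, during which the arm holds its last target. There are 200 camera calls.

## Working session

There is one attempt and no reset: what is moved stays moved. The work goes in short steps, Python scripts to look and compute and a tool call to move; the robot and the scene stay as the last step left them, time stands still between calls to the robot, and variables do not carry over. Pictures are saved under pics/ and viewed, at most 10 in all, crops included, and the job is handed in when it is done.

Besides the shell and the picture viewer there is one more tool, called after ">>>" by a JSON object that holds its "op" and its "data". move_arm: Moves the arm, as the interface text tells. Its arguments: {"type":"object","properties":{"plan":{"type":"array","items":{"type":"number"}},"newtons":{"type":"number"}},"required":["plan"]}

```bash
mkdir -p pics; ls
python3 - <<'E'
from plant import ctrl,cams
import cv2,numpy as np
for n in("scene","top"):
    r=cams.read_camera(n);cv2.imwrite(f"pics/{n}0.png",r["color"][:,:,::-1])
    print({k:v for k,v in r.items() if k!="color"})
s=ctrl.get_state();print(s)
E
```

```text
pics
{'fov_y': 49.7194115423463, 'cx': 315.24059337654853, 'cy': 202.8156234999551, 'origin': array([ 0.86564415, -0.47525589,  0.82989126]), 'orientation': array([0.30746574, 0.09195998, 0.2832955 , 0.90374324])}
{'fov_y': 43.47908388753165, 'cx': 326.7370031731884, 'cy': 200.57264359596653, 'origin': array([0.30209509, 0.01037054, 1.43447379]), 'orientation': array([-0.04927962,  0.06190453,  0.70815261, -0.70161188])}
{'time': 0.1, 'qpos': array([ 1.14798615e+00,  2.87117531e-01,  1.57806790e+00, -4.43476717e-05,
        1.27860729e+00, -1.50000139e-01]), 'dq': array([-5.38320666e-04, -7.85724686e-04, -1.73176636e-03, -1.05901954e-05,
       -5.69451830e-04,  6.30808930e-04]), 'joint_efforts': array([ 6.80787125e-04, -4.07294762e+01, -2.93701476e+01, -1.15839362e-04,
        3.39782840e-03, -9.58501460e-06]), 'eef_pos': array([0.18159864, 0.64947668, 0.23003834]), 'tcp_rot': array([ 1.35975979e-01,  9.90711523e-01, -1.06121756e-03, -2.90402339e-04]), 'contact_force': array([-0.19268989,  0.36406526, -0.85339845]), 'wrist_torque': array([ 0.04683252, -0.00836454, -0.02280545]), 'finger_force': 0.0, 'opening': 0.9996537213984309}
```

View pics/top0.png

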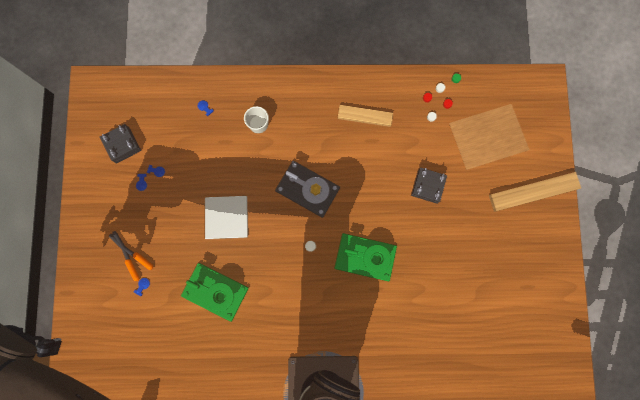

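View pics/scene0.png

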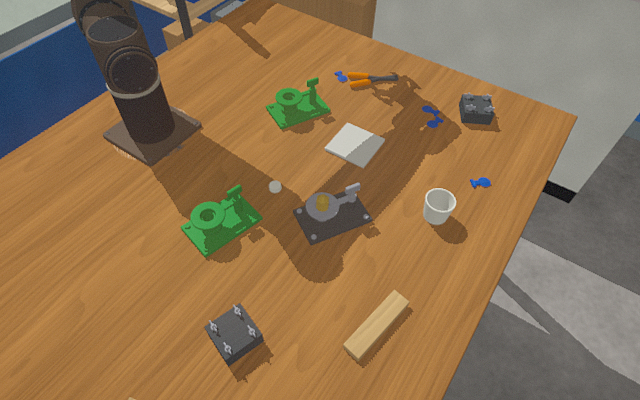

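The dark holder is at top (308,188) / scene (333,215). The look-alikes are green, at top (367,257) and (215,292), so the dark one with the brass nozzle is meant. The tile is at top (226,217). I'll confirm with an enlarged crop.

```bash
cat > h.py <<'E'
import numpy as np,cv2
from scipy.spatial.transform import Rotation as R
from plant import ctrl,cams,order
def cam(n):
    s=ctrl.get_state(); r=cams.read_camera(n)
    if n=="wrist":
        T=np.eye(4);T[:3,:3]=R.from_quat(s["tcp_rot"]).as_matrix();T[:3,3]=s["eef_pos"];T=T@r["T_tool_cam"]
        r["o"],r["M"]=T[:3,3],T[:3,:3]
    else: r["o"],r["M"]=r["origin"],R.from_quat(r["orientation"]).as_matrix()
    r["f"]=200/np.tan(np.radians(r["fov_y"])/2)
    return r
def at(r,u,v,z):
    d=r["M"]@np.array([(u-r["cx"])/r["f"],-(v-r["cy"])/r["f"],-1.]);return r["o"]+d*(z-r["o"][2])/d[2]
def px(r,p):
    q=r["M"].T@(np.array(p)-r["o"]);return r["cx"]-r["f"]*q[0]/q[2],r["cy"]+r["f"]*q[1]/q[2]
E
python3 - <<'E'
from h import *
t=cam("top");s=cam("scene")
a=cv2.resize(t["color"][145:225,260:360],None,fx=4,fy=4,interpolation=2)
b=cv2.resize(s["color"][170:250,283:383],None,fx=4,fy=4,interpolation=2)
c=cv2.resize(t["color"][177:257,190:290],None,fx=4,fy=4,interpolation=2)
cv2.imwrite("pics/c1.png",np.hstack([a,b])[:,:,::-1])
print("tip",at(t,315.5,189,.094),at(s,323,196,.094))
print("collar",at(t,316,190,.062),at(s,322,206,.062))
print("tile",[at(t,*p,.01).round(3) for p in((205,197),(247,197),(247,238),(205,238))])
for n,p in dict(cap=(310,246),cup=(257,120),off=(365,115),mould=(430,183),wing=(293,177)).items():print(n,at(t,*p,.03).round(3))
E
```

```text
tip [0.54681497 0.0154007  0.094     ] [0.55334782 0.01653662 0.094     ]
collar [0.54982211 0.01415157 0.062     ] [0.55383967 0.0130993  0.062     ]
tile [array([0.541, 0.333, 0.01 ]), array([0.54 , 0.213, 0.01 ]), array([0.422, 0.211, 0.01 ]), array([0.424, 0.329, 0.01 ])]
cap [0.397 0.032 0.03 ]
cup [0.763 0.184 0.03 ]
off [ 0.777 -0.13   0.03 ]
mould [ 0.573 -0.312  0.03 ]
wing [0.594 0.08  0.03 ]
```

View pics/c1.png

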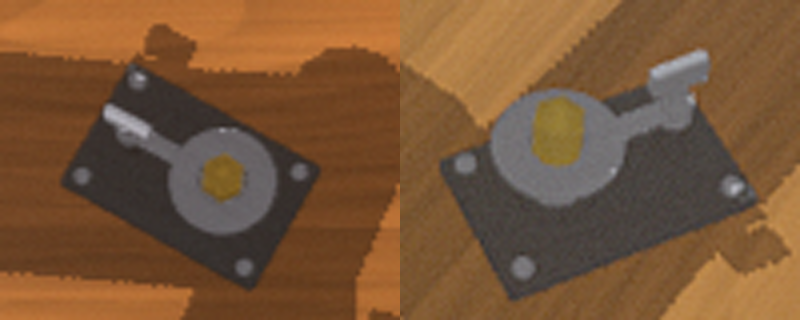

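Run:
```python
from h import *
t=cam("top");s=cam("scene")
C=np.array([at(t,260+a/4,145+b/4,.012)[:2] for a,b in((132,63),(320,165),(250,290),(62,182))])
print("base ctr",C.mean(0)); 
for i,j in((0,1),(3,2),(0,3),(1,2)):d=C[j]-C[i];print(np.linalg.norm(d),np.degrees(np.arctan2(d[1],d[0])))
print("wing",at(t,292,175.3,.092),at(s,353,188,.090))
e=at(t,286,173,.092)-at(t,298,177.5,.092);print(np.degrees(np.arctan2(e[1],e[0])))
w=cam("wrist");print(w["T_tool_cam"].round(3),w["fov_y"])
```

```text
base ctr [0.56304415 0.03811996]
0.155546771118047 -119.40088321784164
0.15611693696937579 -120.5507670166437
0.10084841066548576 150.09007861247872
0.10397798508407735 150.40226474860933
wing [0.58565629 0.07925361 0.092     ] [0.59351779 0.07617428 0.09      ]
68.68524509047135
[[-0.001  0.959  0.284  0.072]
 [ 1.     0.001  0.     0.001]
 [-0.     0.284 -0.959 -0.143]
 [ 0.     0.     0.     1.   ]] 67.34975254348188
```

>>> {"op": "move_arm", "data": {"plan": [25, -42, 5, 0, 0, -8.5, 60, 25, -42, 5, 0, 0, -8.5, 60, 25, -42, 5, 0, 0, -8.5, 60, 25, -42, 5, 0, 0, -8.5, 60, 25, -42, 0, 0, 0, -8.5, 60, 25, -42, 0, 0, 0, -8.5, 60, 25, -42, 0, 0, 0, -8.5, 60, 25, -42, 0, 0, 0, -8.5, 60, 25, -42, 0, 0, 0, -8.5, 60, 25, -42, 0, 0, 0, -8.5, 60, 25, -42, 0, 0, 0, -8.5, 60, 25, -42, 0, 0, 0, -8.5, 60]}}

```text
time: 1.55
eef_pos: [0.4826, 0.1441, 0.2517]
tcp_rot: [0.857, 0.515, 0.001, 0.0]
contact_force: [0.0, 0.0, -0.6]
opening: 0.701
finger_force: 0.0
```

>>> {"op": "move_arm", "data": {"plan": [35, -22, 0, 0, 0, 0, 50, 35, -22, -20, 0, 0, 0, 50, 30, -19, -25, 0, 0, 0, 50, 0, 0, 0, 0, 0, 0, 50, 0, 0, 0, 0, 0, 0, 50]}}

```text
time: 2.05
eef_pos: [0.5814, 0.0827, 0.2051]
tcp_rot: [0.856, 0.517, -0.001, -0.001]
contact_force: [0.3, 0.5, -0.6]
opening: 0.585
finger_force: 0.0
```

Run:
```python
from h import *
w=cam("wrist");st=ctrl.get_state();print(st["eef_pos"],st["tcp_rot"],st["dq"].round(3))
cv2.imwrite("pics/w1.png",w["color"][:,:,::-1])
import pickle;pickle.dump(w,open("w1.pkl","wb"))
```

```text
[0.5815294  0.08331813 0.20651405] [ 8.55526151e-01  5.17759515e-01 -1.12563531e-04 -2.76391585e-04] [ 0.017 -0.036 -0.005 -0.001 -0.002  0.001]
```

View pics/w1.png

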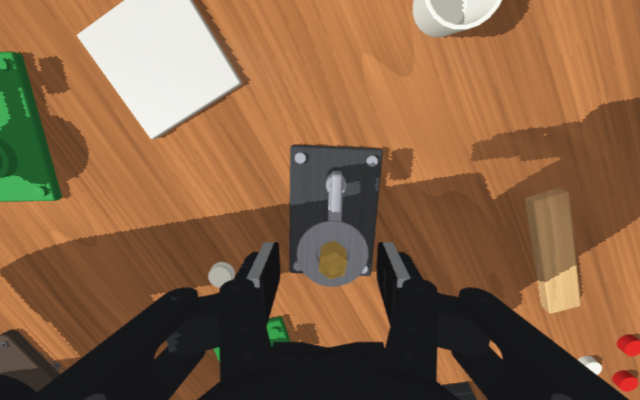

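The wrist view shows the wing near (335,190), the collar centre near (332,254) and the nozzle near (333,260). I'll enlarge it.

Run:
```python
import pickle,cv2
w=pickle.load(open("w1.pkl","rb"))
cv2.imwrite("pics/w1c.png",cv2.resize(w["color"][140:290,270:400],None,fx=4,fy=4,interpolation=2)[:,:,::-1])
```

```text
(no output)
```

View pics/w1c.png

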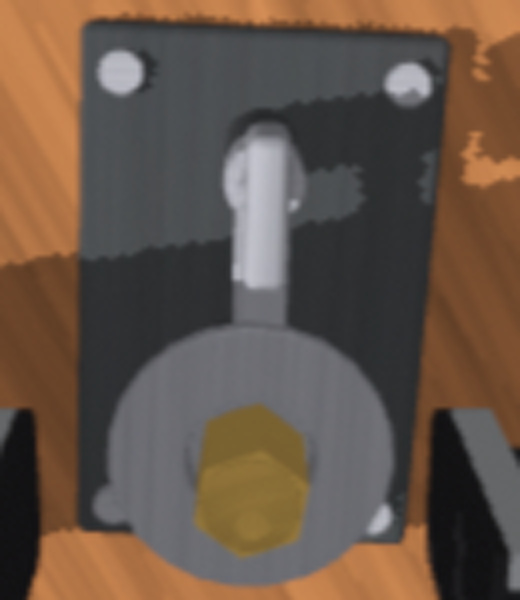

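Run:
```python
from h import *
import pickle
w=pickle.load(open("w1.pkl","rb"));g=lambda a,b,z:at(w,270+a/4,140+b/4,z)
an=lambda d:np.degrees(np.arctan2(d[1],d[0]))
print("wing",g(266,212,.092),an(g(268,138,.092)-g(265,288,.092)),np.linalg.norm(g(268,138,.092)-g(265,288,.092)))
print("collar",g(251,453,.062),"tip",g(252,525,.094),"hex",an(g(258,452,.084)-g(247,557,.084)))
B=[g(*p,.012) for p in((82,22),(447,42),(402,542),(80,528))];print("base",np.mean(B,0),an(B[0]-B[3]),an(B[1]-B[2]),an(B[1]-B[0]))
print("tool y",an(R.from_quat(ctrl.get_state()["tcp_rot"]).as_matrix()[:,1]))
```

```text
wing [0.58941861 0.08328937 0.092     ] 61.61652408556158 0.03429512010544353
collar [0.55291691 0.01948766 0.062     ] tip [0.551457   0.01703763 0.094     ] hex 57.16581380666247
base [0.56541751 0.04132413 0.012     ] 59.98872881696133 59.98829043044495 -30.84045044196809
tool y -27.635827631887707
```

>>> {"op": "move_arm", "data": {"plan": [8, 0, -40, 0, 0, 0, 50, 0, 0, -45, 0, 0, 0, 50, 0, 0, -35, 0, 0, 0, 50, 0, 0, -20, 0, 0, 0, 50, 0, 0, 0, 0, 0, 0, 50]}}

```text
time: 2.6
eef_pos: [0.5871, 0.0843, 0.0644]
tcp_rot: [0.855, 0.519, -0.002, -0.001]
contact_force: [0.3, -1.0, -0.3]
opening: 0.587
finger_force: 0.0
```

>>> {"op": "move_arm", "data": {"plan": [0, 0, 0, 0, 0, 0, 0, 0, 0, 0, 0, 0, 0, 0, 0, 0, 0, 0, 0, 0, 0, 0, 0, 0, 0, 0, 0, 0, 0, 0, 0, 0, 0, 0, 0], "newtons": 25}}

```text
time: 3.1
eef_pos: [0.5905, 0.0839, 0.0692]
tcp_rot: [0.856, 0.518, 0.001, -0.0]
contact_force: [-4.7, 1.6, 6.6]
opening: 0.112
finger_force: 24.3
```

>>> {"op": "move_arm", "data": {"plan": [0, 0, 0, 0, 0, 8, 0, 0, 0, 0, 0, 0, 8, 0, 0, 0, 0, 0, 0, 8, 0, 0, 0, 0, 0, 0, 8, 0, 0, 0, 0, 0, 0, 8, 0, 0, 0, 0, 0, 0, 8, 0, 0, 0, 0, 0, 0, 8, 0, 0, 0, 0, 0, 0, 8, 0, 0, 0, 0, 0, 0, 8, 0, 0, 0, 0, 0, 0, 5, 0, 0, 0, 0, 0, 0, 0, 0, 0, 0, 0, 0, 0, 0, 0]}}

```text
time: 4.3
eef_pos: [0.5874, 0.0833, 0.0691]
tcp_rot: [0.347, 0.938, -0.001, -0.004]
contact_force: [-12.5, -0.2, 13.5]
opening: 0.113
finger_force: 24.5
```

>>> {"op": "move_arm", "data": {"plan": [0, 0, 0, 0, 0, 0, 44, 0, 0, 0, 0, 0, 0, 44, 0, 0, 0, 0, 0, 0, 44, 0, 0, 45, 0, 0, 0, 44, 0, 0, 45, 0, 0, 0, 44, 0, -10, 30, 0, 0, -8, 44, -17, -28, 0, 0, 0, -8, 44, -20, -27, 0, 0, 0, -6, 44, 0, 0, 0, 0, 0, 0, 44, 0, 0, 0, 0, 0, 0, 44]}}

```text
time: 5.3
eef_pos: [0.5529, 0.0176, 0.1865]
tcp_rot: [0.52, 0.854, 0.0, 0.0]
contact_force: [-0.8, -0.0, 0.2]
opening: 0.514
finger_force: 0.0
```

Run:
```python
from h import *
w=cam("wrist");st=ctrl.get_state();print(st["eef_pos"],st["opening"],st["contact_force"],R.from_quat(st["tcp_rot"]).as_matrix()[:,1:].round(3))
import pickle;pickle.dump(w,open("w2.pkl","wb"))
c=px(w,[.552,.0185,.07]);print(c,px(w,[.5895,.083,.09]))
u,v=int(c[0]),int(c[1]);u0,v0=max(u-100,0),max(min(v-90,250),0);print(u0,v0)
cv2.imwrite("pics/w2c.png",cv2.resize(w["color"][v0:v0+150,u0:u0+200],None,fx=4,fy=4,interpolation=2)[:,:,::-1])
```

```text
[0.55323238 0.01806827 0.1865437 ] 0.5137265247272041 [-0.48173348  0.2037039  -0.04523895] [[ 0.888  0.001]
 [ 0.46   0.   ]
 [ 0.001 -1.   ]]
(np.float64(326.7457046247509), np.float64(195.29792434990583)) (np.float64(405.73666382112367), np.float64(153.32253010303162))
226 105
```

View pics/w2c.png

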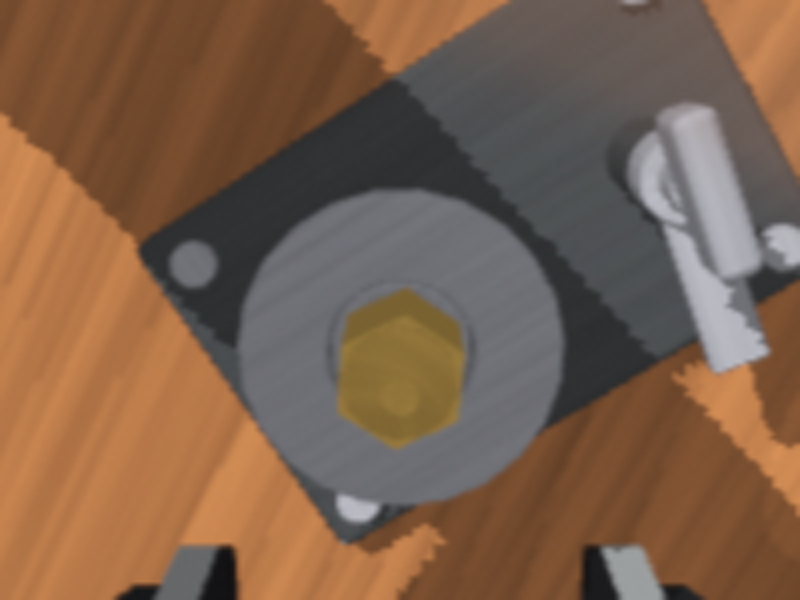

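The tongue now points away from the collar. In this crop the collar centre is at (402,345) and the tip at (400,398).

Run:
```python
from h import *
import pickle
w=pickle.load(open("w2.pkl","rb"));g=lambda a,b,z:at(w,226+a/4,105+b/4,z)
print(g(402,345,.062),g(400,398,.094)); d=g(465,350,.084)-g(340,362,.084);e=g(407,318,.084)-g(397,447,.084)
print(np.degrees(np.arctan2(e[1],e[0])))
```

```text
[0.55102561 0.01985571 0.062     ] [0.55205602 0.01718499 0.094     ]
112.95464838947233
```

>>> {"op": "move_arm", "data": {"plan": [-1, 0.5, -40, 0, 0, 0, 42, 0, 0, -40, 0, 0, 0, 42, 0, 0, -30, 0, 0, 0, 42, 0, 0, -8, 0, 0, 0, 42, 0, 0, 0, 0, 0, 0, 42, 0, 0, 0, 0, 0, 0, 42]}}

```text
time: 5.95
eef_pos: [0.5534, 0.0187, 0.0699]
tcp_rot: [0.519, 0.855, 0.001, 0.001]
contact_force: [0.1, -0.6, 1.6]
opening: 0.494
finger_force: 0.0
```

>>> {"op": "move_arm", "data": {"plan": [0, 0, -4, 0, 0, 0, 42, 0, 0, -4, 0, 0, 0, 42, 0, 0, 0, 0, 0, 0, 42]}}

```text
time: 6.25
eef_pos: [0.5519, 0.0185, 0.0606]
tcp_rot: [0.52, 0.854, 0.0, 0.0]
contact_force: [0.0, 0.4, 0.4]
opening: 0.492
finger_force: 0.0
```

>>> {"op": "move_arm", "data": {"plan": [0, 0, -4, 0, 0, 0, 42, 0, 0, -3, 0, 0, 0, 42, 0, 0, 0, 0, 0, 0, 42]}}

```text
time: 6.55
eef_pos: [0.5522, 0.0185, 0.0535]
tcp_rot: [0.52, 0.854, 0.0, 0.0]
contact_force: [-0.8, 0.7, 3.5]
opening: 0.494
finger_force: 1.8
```

>>> {"op": "move_arm", "data": {"plan": [0, 0, -3, 0, 0, 0, 42, 0, 0, 0, 0, 0, 0, 42]}}

```text
time: 6.75
eef_pos: [0.5522, 0.0185, 0.0504]
tcp_rot: [0.52, 0.854, 0.0, 0.0]
contact_force: [-1.4, -0.3, 4.8]
opening: 0.49
finger_force: 2.3
```

>>> {"op": "move_arm", "data": {"plan": [0, 0, -3, 0, 0, 0, 42, 0, 0, 0, 0, 0, 0, 42]}}

```text
time: 6.95
eef_pos: [0.5523, 0.0185, 0.0502]
tcp_rot: [0.52, 0.854, -0.0, -0.001]
contact_force: [-7.0, 0.6, 18.0]
opening: 0.488
finger_force: 9.2
```

Run:
```python
from h import *
st=ctrl.get_state();print(st["eef_pos"],st["contact_force"],st["wrist_torque"])
s=cam("scene");w=cam("wrist")
a=cv2.resize(s["color"][160:250,283:383],(600,540),interpolation=2)[:,:400];b=cv2.resize(w["color"][150:330,240:400],(400,450),interpolation=2)
o=np.zeros((540,800,3),np.uint8);o[:,:400]=cv2.resize(s["color"][165:265,283:358],(400,540));o[:450,400:]=b
cv2.imwrite("pics/p1.png",o[:,:,::-1])
```

```text
[0.55234279 0.01850363 0.05015679] [-7.00484836  0.55798501 17.97125485] [ 0.08937977  1.38491981 -0.10533641]
```

View pics/p1.png

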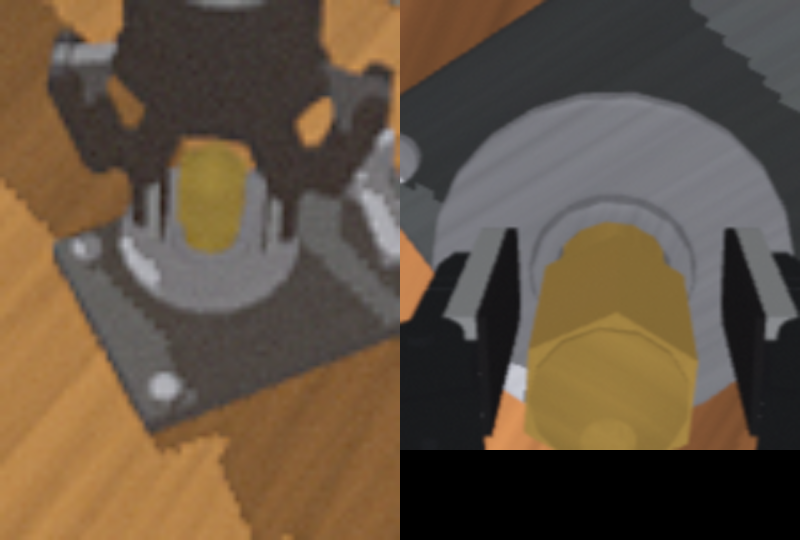

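The nozzle has popped up: its shank shows under the hexagon, and the collar is at its stop at 18 N. Next I raise clear of the flange and grip the hexagon.

>>> {"op": "move_arm", "data": {"plan": [0, 0, 8, 0, 0, 0, 42, 0, 0, 7, 0, 0, 0, 42, 0, 0, 0, 0, 0, 0, 42, 0, 0, 0, 0, 0, 0, 15, 0, 0, 0, 0, 0, 0, 15, 0, 0, 0, 0, 0, 0, 15, 0, 0, 0, 0, 0, 0, 15, 0, 0, 0, 0, 0, 0, 15], "newtons": 40}}

```text
time: 7.85
eef_pos: [0.5511, 0.0186, 0.0616]
tcp_rot: [0.52, 0.854, -0.0, -0.001]
contact_force: [-1.4, -0.4, -2.3]
opening: 0.301
finger_force: 39.3
```

>>> {"op": "move_arm", "data": {"plan": [0, 0, 10, 0, 0, 0, 15, 0, 0, 20, 0, 0, 0, 15, 0, 0, 35, 0, 0, 0, 15, 0, 0, 40, 0, 0, 0, 15, 0, 0, 5, 0, 0, 0, 15, 0, 0, 0, 0, 0, 0, 15]}}

```text
time: 8.45
eef_pos: [0.5529, 0.0185, 0.1744]
tcp_rot: [0.52, 0.854, 0.001, 0.002]
contact_force: [0.1, 0.1, -2.2]
opening: 0.299
finger_force: 40.3
```

Run:
```python
from h import *
st=ctrl.get_state();print(st["eef_pos"],st["contact_force"],st["opening"],st["finger_force"])
s=cam("scene");c=px(s,[.551,.0186,.13]);u,v=map(int,c)
cv2.imwrite("pics/p2.png",cv2.resize(s["color"][v-50:v+70,u-60:u+60],None,fx=5,fy=5,interpolation=2)[:,:,::-1])
```

```text
[0.55294675 0.01849393 0.1744334 ] [ 0.07532512  0.10733965 -2.15163922] 0.29875551678159024 40.2532740868628
```

View pics/p2.png

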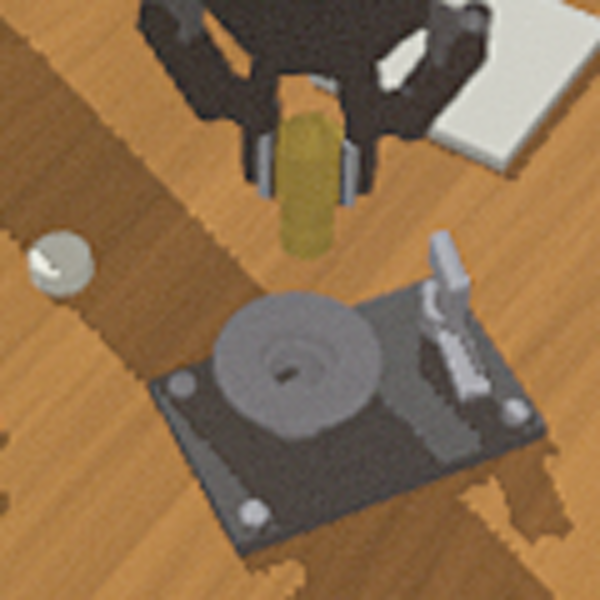

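The nozzle is out, held upright, and the collar is back up. Now to the tile.

>>> {"op": "move_arm", "data": {"plan": [-5, 20, 0, 0, 0, 0, 15, -12, 42, 0, 0, 0, 0, 15, -12, 42, 0, 0, 0, 0, 15, -12, 42, 0, 0, 0, 0, 15, -12, 42, 0, 0, 0, 0, 15, -12, 42, -20, 0, 0, 0, 15, -6, 23, -30, 0, 0, 0, 15, 0, 0, -30, 0, 0, 0, 15, 0, 0, -30, 0, 0, 0, 15, 0, 0, -10, 0, 0, 0, 15, 0, 0, 0, 0, 0, 0, 15, 0, 0, 0, 0, 0, 0, 15]}}

```text
time: 9.7
eef_pos: [0.4812, 0.2714, 0.0526]
tcp_rot: [0.52, 0.854, 0.0, 0.0]
contact_force: [0.4, -0.2, -2.2]
opening: 0.302
finger_force: 40.2
```

>>> {"op": "move_arm", "data": {"plan": [0, 0, -5, 0, 0, 0, 15, 0, 0, -4, 0, 0, 0, 15, 0, 0, 0, 0, 0, 0, 15, 0, 0, 0, 0, 0, 0, 15]}}

```text
time: 10.1
eef_pos: [0.481, 0.2715, 0.0437]
tcp_rot: [0.52, 0.854, 0.0, 0.0]
contact_force: [0.1, 0.4, -2.4]
opening: 0.301
finger_force: 40.2
```

>>> {"op": "move_arm", "data": {"plan": [0, 0, -2, 0, 0, 0, 15, 0, 0, 0, 0, 0, 0, 15, 0, 0, 0, 0, 0, 0, 15]}}

```text
time: 10.4
eef_pos: [0.4808, 0.2715, 0.0413]
tcp_rot: [0.52, 0.854, -0.0, -0.0]
contact_force: [-0.3, 0.7, -1.5]
opening: 0.3
finger_force: 40.2
```

>>> {"op": "move_arm", "data": {"plan": [0, 0, -1, 0, 0, 0, 15, 0, 0, 0, 0, 0, 0, 15, 0, 0, 0, 0, 0, 0, 15]}}

```text
time: 10.7
eef_pos: [0.4811, 0.2716, 0.0408]
tcp_rot: [0.52, 0.854, 0.0, 0.0]
contact_force: [-1.2, -0.4, 2.2]
opening: 0.299
finger_force: 40.5
```

Contact. I release, rise and check.

>>> {"op": "move_arm", "data": {"plan": [0, 0, 0, 0, 0, 0, 30, 0, 0, 0, 0, 0, 0, 40, 0, 0, 0, 0, 0, 0, 55, 0, 0, 0, 0, 0, 0, 55, 0, 0, 30, 0, 0, 0, 55, 0, 0, 45, 0, 0, 0, 55, 0, 0, 45, 0, 0, 0, 55, -20, 20, 20, 0, 0, 0, 55, 0, 0, 0, 0, 0, 0, 55, 0, 0, 0, 0, 0, 0, 55]}}

```text
time: 11.7
eef_pos: [0.4607, 0.2917, 0.1804]
tcp_rot: [0.519, 0.855, 0.0, 0.0]
contact_force: [-0.6, 0.9, -1.4]
opening: 0.643
finger_force: 0.0
```

Run:
```python
from h import *
s=cam("scene")
cv2.imwrite("pics/p3.png",cv2.resize(s["color"][90:270,240:480],None,fx=3,fy=3,interpolation=2)[:,:,::-1])
```

```text
(no output)
```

View pics/p3.png

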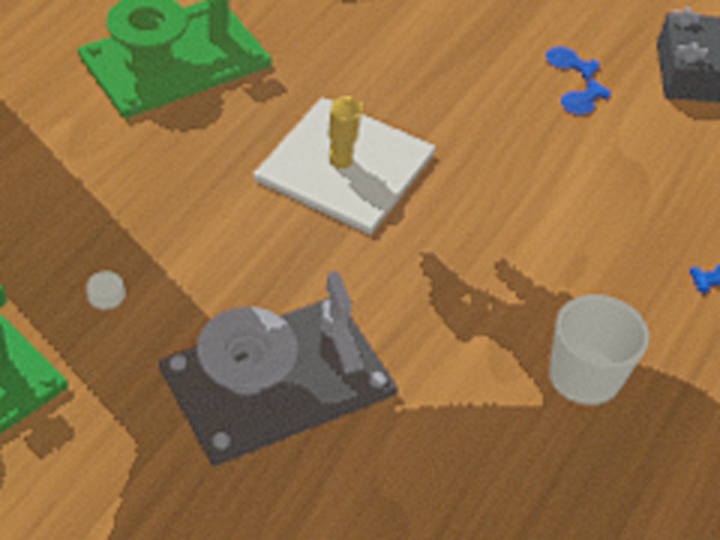

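The nozzle stands upright on the tile (340,165), the screw is turned away and the bystanders are untouched.

```bash
python3 -c "
from plant import order
print(order.sign_off())"
```

```text
the job is handed in; nothing more can be done
None
```

The job is handed in: the wing screw is turned about 1.4 rad and left away from the collar, and the nozzle stands upright near the tile's centre. It finished at about 12 s, and the last camera check showed the cup and cap in place; the mould and wood offcut were out of that view.

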